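# Wind the glue-up bell timer and set it to 45 minutes

## Robot

A 7-joint arm with a two-finger parallel gripper is mounted at the origin on the work surface. World frame = base frame: x ahead of the robot, y to its left, z up, the work surface at z = 0. Lengths are in m, angles in rad, forces in N, time in s.
With the tool pointing down it reaches from about 0.4 to 0.9 m from the base axis. Payload 5.5 kg.
Tool frame: the origin (TCP) lies midway between the tips of the shut fingers; the grasp point (between the pads) lies 19 mm behind it (manip.grip_depth is the distance from the TCP to the grasp point, in m); z points along the fingers, y is the line along which they close (so a half turn about z gives the same grasp; the last joint's range is limited). The gripper opens to 92 mm and grips with 3 to 60 N. Pads are 19 mm wide; open, the fingers measure 130 mm over their backs; the gripper's body (75 mm by 190 mm) begins 47 mm behind the grasp point.
Start: joints at [-1.06, 0.501, -0.427, 1.55, 0.221, 1.138, -0.21], TCP at [0.159, 0.63, 0.195] pointing down, gripper open.
Joint ranges: [-2.88, 2.88], [-0.31, 2.03], [-1.54, 1.56], [0.2, 2.42], [-1.41, 4.55], [0.19, 2.02], [-2.57, 2.57]. Speed limits (rad/s): [2.57, 2.57, 3.14, 3.14, 3.14, 3.14, 3.14].

## Interface

Orientations are given as a unit quaternion [x, y, z, w].
In Python, from bench import manip, effector, viewer gives the robot as it stands. Calls block until the motion is done:
- manip.move_pose(position, orientation): joint-space move of the TCP to a pose.
- manip.servo_line(position, ori=None, vel=0.15): straight line of the TCP; ori=None keeps the orientation; vel is the mean speed in m/s.
- manip.movej(angles): joint-space move.
- effector.open_jaws() and effector.close(f_grip=None): open the fingers fully, or close them until they stop; f_grip is the grip in N (None keeps the last).
- manip.sleep(seconds).
- manip.solve_ik(position, orientation): joint angles nearest the present ones, or None.
- viewer.get_image(name): name is "scene" or "top" or "wrist"; returns the picture (400x640x3 uint8, red, green, blue); there is no depth.
- viewer.get_calibration(name): a dict with "vfov" (degrees; the focal length in pixels is half the picture's height over the tangent of half this angle, whatever the lens; pixels are square), "cx", "cy" (the principal point, pixels), "eye" and "attitude" of the camera in the world. Camera axes: x right, y down, z forward; pixel columns grow to the right and rows downward; lengths in m; the calibration is good to about 2 mm. A picture is of the moment at which its call begins: read the wrist's pose just before it. get_calibration takes no time and is no camera call; for the wrist camera it gives the pose at the moment of the call.
A pose or a line that the arm cannot do raises manip.PlanningError and nothing moves.
- manip.hand_in(): hands the job in; it is judged then, once.
Readings, each from a call of its own:
- manip.current_clock(): time.
- manip.current_q(): joint angles.
- manip.current_joint_velocities(): joint speeds.
- manip.current_tau(): joint torques, N m.
- manip.current_tool_pos(): TCP position.
- manip.current_tcp_rot(): TCP orientation.
- manip.current_force(): force on the tool from outside, world axes, zero at the start.
- manip.current_wrist_torque(): the same for the moment, N m.
- manip.current_finger_gap(): finger opening in m.
- manip.current_gripper_force(): force on a finger pad.
Only numpy, scipy, OpenCV 4.12 (cv2) and the standard library are available. Lean on these libraries where they do the work, as an engineer would, in place of code of your own. Each camera call takes 0.05 s, during which the arm holds its last target. There are 200 camera calls.

## Task

The split clog is glued and clamped, so time it: wind the bell timer clockwise past its top mark (60) until you feel it come up firmly against its stop, but do not force the stop. Then turn it back down to 45 minutes, let go of it, and leave the other things on the bench where they are.

Things in the scene. Friction and masses are not known exactly. Their poses are not given: they have to be found in the camera images.
- timer_grip (a point): Black bar knob of the face-up bell timer: 46 mm long, 12 wide, 34 high, standing on an aluminium dial disc of 30 mm radius. Point on the vertical turning axis, 7 mm below the bar's top, 27 above the disc, 32 above the face. x axis along the bar to its pointer end (white line on top, arrow nose), z up; turns with the dial. Clockwise from above winds up; rubs with 0.05 N m and stays where left.
- pointer_tip (a point): Tip of the pointer's arrow nose, 36 mm from the axis, level with the face; turns with the dial. Where it stands on the ring of black ticks is the time set. It starts at about 28 to 44 minutes.
- timer_face (a point): Centre of the white face on top of the round steel case (104 mm across, 38 high, face 66 mm above the bench). x points to the middle of the scale's gap, z up. Scale: clockwise from above, 5 degrees a minute; the 0 tick is 30 degrees clockwise from x, then a tick each 5 minutes (long at 0, 10 .. 60) up to 60, the last, 30 degrees anticlockwise from x. No ticks in the 60 degrees between 60 and 0.
- mark_60 (a point): The 60-minute (top) mark: where the tip stands when the pointer is at the 60 tick; on the face, 36 mm from the axis. The stop is inside the timer, unseen, and differs from timer to timer: it catches the dial somewhere from 10 to 40 degrees (2 to 8 minutes) clockwise past this mark.
- mark_45 (a point): The 45-minute mark, the setting wanted: where the tip stands when the pointer is at the short tick between the long ticks 40 and 50; on the face, 36 mm from the axis, 75 degrees anticlockwise of the 60 mark.
- timer_case (a joint): Twist of the whole timer case on its rubber mount (rad, clockwise from above positive, 0 at rest, springs back): 0.01 rad per 0.03 N m of torque on the dial, 0.017 while the dial turns freely. Firmly against the stop means at least 0.18 N m (0.06 rad) held for a moment, 0.22 to 0.27 N m is a good touch; more than 0.33 N m (0.11 rad) either way is forcing it.
- glue_bottle: White glue bottle, 52 mm across, 125 mm high, stands about 135 mm from the timer's axis; a bystander, to be left alone. Origin at the middle of its underside.
- sanding_block: Cork sanding block 110 x 65 x 29 mm, lies about 145 mm from the timer's axis; a bystander, to be left alone. Origin at the middle of its underside.
- wax_tin: Flat round tin, 84 mm across, 30 mm high, lies about 140 mm from the timer's axis; a bystander, to be left alone. Origin at the middle of its underside.
- clog_one: Bare wooden clog 270 mm long, 96 wide, 88 high, on the left of the bench; a bystander, to be left alone. Origin at the middle of its underside.
- clog_two: Its mate, the same size, further left; a bystander, to be left alone. Origin at the middle of its underside.
- mallet: Wooden mallet 290 mm long, head 65 mm high, on the right of the bench; a bystander, to be left alone. Origin at the middle of its underside.
- gouge: Carving gouge 290 mm long with wooden handle, lies on the left of the bench; a bystander, to be left alone. Origin at the middle of its underside.
- timer: Dark wooden plinth of the timer, 130 mm square and 18 mm high, screwed to the bench; the case sits on it on a round black rubber mount 10 mm thick. Origin under its centre, on the bench, on the dial's axis.
Things that resemble listed ones, but are neither listed nor needed, are in the scene too. What is shaped like the timer but orange is not meant.

How it is judged:
By the outcome, as a careful person would: the job done as asked, in the order asked, and still so for the second after the job is handed in, with the robot touching nothing.
It also fails if it takes over 72 s, if anything falls off the work surface, if the arm or the gripper's body presses on something with over 40 N, if the wrist force passes 120 N, or if a joint passes its speed limit or range.

## Working session

There is one attempt and no reset: what is moved stays moved. The work goes in short steps, each a Python script; the robot and the scene stay as the last script left them, time stands still between calls to the robot, and variables do not carry over. Pictures are saved under pics/ and viewed, at most 10 in all, crops included, and the job is handed in when it is done.

```bash
mkdir -p pics; python3 - <<'E'
from bench import manip, effector, viewer
import cv2
for n in ("top","scene"):
    im=viewer.get_image(n); cv2.imwrite(f"pics/{n}0.png",im[...,::-1]); print(n,viewer.get_calibration(n))
print(manip.current_clock(),manip.current_tcp_rot(),manip.grip_depth,manip.current_tool_pos())
print(viewer.get_calibration("wrist"))
E
```

```text
top {'vfov': 55.07142866570938, 'cx': 314.7294728325325, 'cy': 200.06802947588082, 'eye': array([0.4503644 , 0.08052417, 1.37552044]), 'attitude': array([-0.69942799,  0.71413529, -0.02346368,  0.01614704])}
scene {'vfov': 44.31908507859782, 'cx': 324.2281851827345, 'cy': 196.70947404440545, 'eye': array([ 1.18024491, -0.51347374,  1.26577122]), 'attitude': array([ 0.85939107,  0.40287381, -0.1284335 , -0.2874796 ])}
0.1 [ 1.23567554e-01  9.92335785e-01 -8.54770992e-04 -1.37656920e-04] 0.0188 [0.15931712 0.62947645 0.19439111]
{'vfov': 64.7094863379125, 'cx': 317.7590391642513, 'cy': 206.30531312210636, 'eye': array([0.08114677, 0.65014677, 0.38466396]), 'attitude': array([0.78018676, 0.60720642, 0.09144384, 0.11936082])}
```

View pics/top0.png

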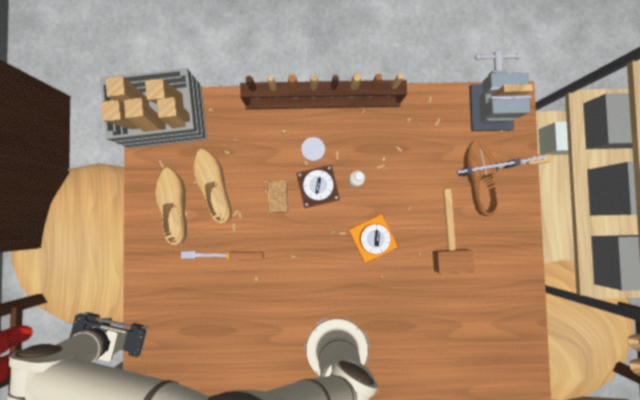

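View pics/scene0.png

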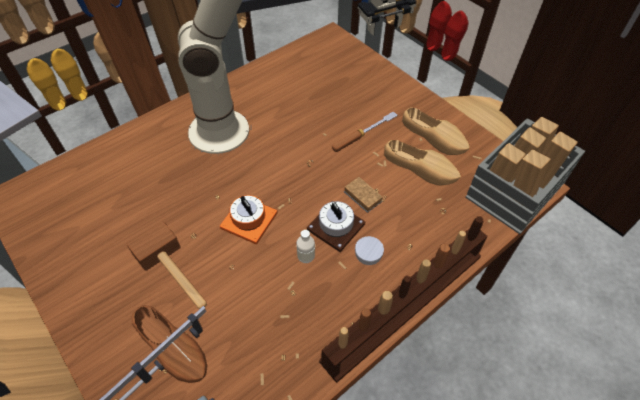

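The dark-plinth timer is at about (318,186) in the top view. Around it are the bottle (357,178), tin (313,149) and block (277,196). The orange decoy is at (376,238).

```bash
cat > h.py <<'E'
import numpy as np, cv2
from scipy.spatial.transform import Rotation as R
from bench import manip, effector, viewer
def ray(cal,px,z):
    f=200/np.tan(np.radians(cal["vfov"])/2)
    d=R.from_quat(cal["attitude"]).apply([(px[0]-cal["cx"])/f,(px[1]-cal["cy"])/f,1])
    return cal["eye"]+d*(z-cal["eye"][2])/d[2]
def proj(cal,p):
    f=200/np.tan(np.radians(cal["vfov"])/2)
    c=R.from_quat(cal["attitude"]).inv().apply(np.asarray(p)-cal["eye"])
    return c[:2]/c[2]*f+[cal["cx"],cal["cy"]]
def ori(yaw): # tool x axis at yaw, z down
    return (R.from_euler("z",yaw)*R.from_euler("x",np.pi)).as_quat()
E
python3 - <<'E'
from h import *
im=cv2.imread("pics/top0.png"); cal=viewer.get_calibration("top")
c=im[166:206,298:338]
m=((c.min(2)>150)).astype(np.uint8)
k=max(cv2.findContours(m,0,2)[0],key=cv2.contourArea)
(u,v),r=cv2.minEnclosingCircle(k); px=(u+298,v+166); print(px,r)
P=ray(cal,px,.066); print(P)
cv2.imwrite("pics/crop.png",cv2.resize(c,None,fx=12,fy=12,interpolation=cv2.INTER_CUBIC))
w=viewer.get_calibration("wrist"); t=R.from_quat(manip.current_tcp_rot())
print("cam in tool",t.inv().apply(w["eye"]-manip.current_tool_pos()), t.inv().apply(R.from_quat(w["attitude"]).apply([0,0,1])))
print("tool x",t.apply([1,0,0]))
q0=manip.current_q()
for a in np.arange(-180,180,30):
    q=manip.solve_ik([P[0],P[1],.25],ori(np.radians(a))); print(a,None if q is None else np.round(q,2))
E
```

```text
(317.88028144836426, 184.6267604827881) 15.132803916931152
[0.57643618 0.05428014 0.066     ]
cam in tool [ 0.0808642   0.00053925 -0.19026906] [-2.97356463e-01 -7.07194542e-04  9.54766272e-01]
tool x [-9.69462081e-01  2.45241247e-01  6.19598529e-05]
-180 [-0.07  0.29 -0.08  1.68  0.03  1.17  1.41]
-150 [-0.03  0.3  -0.13  1.68  0.04  1.17  1.92]
-120 [ 0.05  0.3  -0.23  1.68  0.07  1.17  2.41]
-90 [ 0.75  0.62 -1.3   1.66  0.61  1.34  2.5 ]
-60 [-1.05  0.65  1.36  1.71 -0.65  1.33 -2.18]
-30 [-0.96  0.5   1.14  1.71 -0.47  1.24 -1.81]
0 [-0.36  0.3   0.27  1.69 -0.09  1.16 -1.64]
30 [-0.31  0.29  0.21  1.69 -0.07  1.16 -1.13]
60 [-0.28  0.29  0.18  1.69 -0.06  1.16 -0.62]
90 [-0.24  0.29  0.13  1.69 -0.04  1.16 -0.1 ]
120 [-0.2   0.29  0.08  1.69 -0.02  1.16  0.4 ]
150 [-0.13  0.29 -0.01  1.68  0.    1.17  0.9 ]
```

View pics/crop.png

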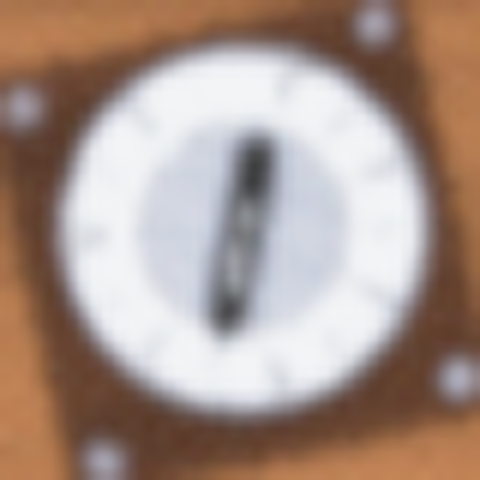

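The crop shows the scale and the bar, roughly vertical in the image, but I can't tell which end is the pointer. I'll go above it and look from close up.

```bash
python3 - <<'E'
from h import *
manip.move_pose([.576,.054,.19],ori(np.radians(135)))
cal=viewer.get_calibration("wrist"); im=viewer.get_image("wrist")[...,::-1].copy()
print(manip.current_clock(),manip.current_tool_pos(),np.round(manip.current_q(),2),manip.current_force(),manip.current_wrist_torque())
cv2.imwrite("pics/w1.png",im); np.save("w1.npy",cal,allow_pickle=True)
u,v=proj(cal,[.576,.054,.066]); print(u,v)
# rectify onto face plane: 4 px/mm, north=+x world, left=+y
def rect(z,C=(.576,.054),s=4000,n=600,name="r"):
    w=np.array([[C[0]+a,C[1]+b,z] for a,b in((.07,.07),(.07,-.07),(-.07,-.07),(-.07,.07))])
    src=np.float32([proj(cal,p) for p in w])
    dst=np.float32([[0,0],[560,0],[560,560],[0,560]])
    return cv2.warpPerspective(im,cv2.getPerspectiveTransform(src,dst),(560,560),flags=cv2.INTER_CUBIC)
cv2.imwrite("pics/rect1.png",rect(.066))
E
```

```text
2.6667 [0.57589922 0.05550993 0.18992694] [-0.16  0.35  0.02  1.75 -0.01  1.04  0.65] [-0.47069852  0.06644168 -0.84491964] [-0.0786703   0.01224495  0.02796715]
316.4253241690274 191.90109608052768
```

View pics/w1.png

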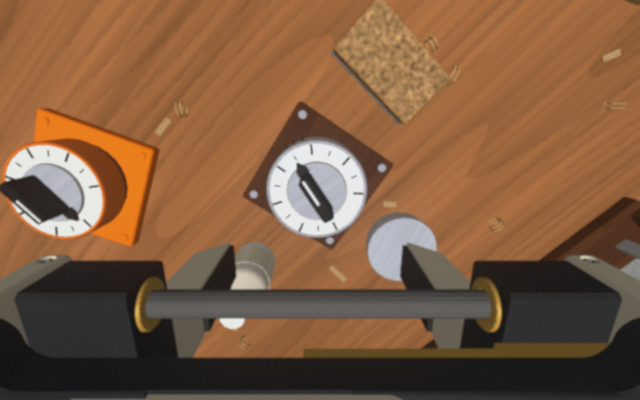

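View pics/rect1.png

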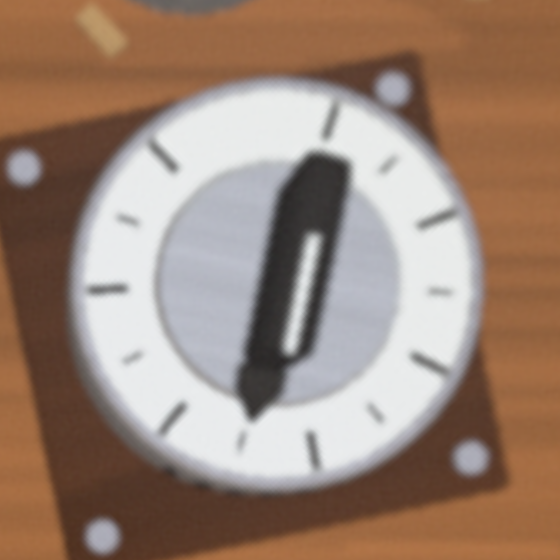

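The wrist and rectified views show the long ticks. The 60 tick is at (164,157) and the 0 tick at (333,120), with the gap between them. The nose is at (254,418), just short of the 35 tick, so about 34 min. I'll fit the scale, then grasp.

```bash
cat >> h.py <<'E'
def st(tag=""):
    print(tag,"t%.1f"%manip.current_clock(),"p",np.round(manip.current_tool_pos(),4),"yaw %.2f"%np.degrees(yaw()),"F",np.round(manip.current_force(),1),"Tq",np.round(manip.current_wrist_torque(),3),"q7 %.3f"%manip.current_q()[6],"gap %.4f"%manip.current_finger_gap())
def yaw():
    x=R.from_quat(manip.current_tcp_rot()).apply([1,0,0]); return np.arctan2(x[1],x[0])
E
python3 - <<'E'
from h import *
from scipy.optimize import least_squares
# (minute,u,v) tick middles in rect1
T=np.array([(0,332,121),(5,388,164),(10,437,218),(15,441,292),(20,430,365),(25,375,412),(30,313,450),(35,241,441),(40,173,418),(45,133,357),(50,107,289),(55,128,220),(60,164,157)],float)
X=.07-T[:,2]/4000; Y=.07-T[:,1]/4000
def res(p):
    a=p[2]-np.radians(30+5*T[:,0]); long=T[:,0]%10==0
    r=np.where(long,p[3],p[4]); return np.r_[p[0]+r*np.cos(a)-X,p[1]+r*np.sin(a)-Y]
s=least_squares(res,[0,0,.2,.042,.042]); p=s.x
print(p,np.degrees(p[2]),"rms mm",1e3*np.sqrt(np.mean(s.fun**2)))
C=np.array([.576+p[0],.054+p[1]]); tip=np.array([.576+.07-418/4000,.054+.07-254/4000])-C
th=np.arctan2(tip[1],tip[0]); print("C",C,"tip r",np.hypot(*tip),"th",np.degrees(th),"min",(np.degrees(p[2]-th)%360-30)/5)
np.save("fit.npy",np.r_[C,p[2],th])
manip.move_pose([*C,.15],ori(th)); st("above")
e=C-manip.current_tool_pos()[:2]
manip.servo_line([*(C+e),.0805],ori(th),vel=.06); st("down")
cal=viewer.get_calibration("wrist"); im=viewer.get_image("wrist")[...,::-1]; cv2.imwrite("pics/w2.png",im)
E
```

```text
[-0.00079916  0.00048397  0.20894252  0.04278101  0.04059215] 11.971524645060292 rms mm 0.1657201321899898
C [0.57520084 0.05448397] tip r 0.0342335947977897 th 169.87857993408767 min 34.418588942194525
above t3.3 p [0.5753 0.0549 0.1501] yaw 169.75 F [ 0.4 -0.6  0.2] Tq [-0.026 -0.052  0.051] q7 1.216 gap 0.0919
down t4.6 p [0.5755 0.0542 0.081 ] yaw 169.88 F [-0.5  0.2  0.4] Tq [-0.016  0.025  0.023] q7 1.210 gap 0.0917
```

View pics/w2.png

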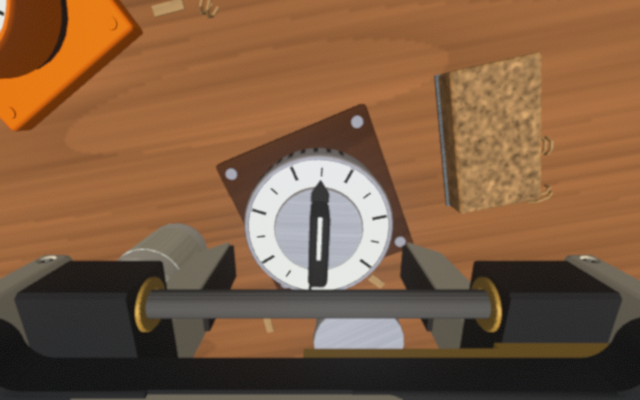

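The pointer is straight ahead along the tool's x axis and centred between the fingers. I'll close and wind to just past 60, watching forces.

```bash
cat >> h.py <<'E'
def avg(n=10):
    a=[]
    for _ in range(n): a.append(np.r_[manip.current_force(),manip.current_wrist_torque()]); manip.sleep(.01)
    return np.mean(a,0)
E
python3 - <<'E'
from h import *
b=avg(20); np.save("bias.npy",b); print("bias",np.round(b,3))
effector.close(45); st("closed"); print(np.round(avg(20)-b,3))
q=np.array(manip.current_q()); np.save("q0.npy",q)
def go(d):
    t=q.copy(); t[6]-=np.radians(d); manip.movej(list(t))
for d in (10,50,90,133):
    go(d); st(d); print("   ",np.round(avg(10)-b,3))
E
```

```text
bias [ 0.046  0.178 -0.065  0.004 -0.004 -0.002]
closed t6.2 p [0.575  0.0541 0.0805] yaw 169.88 F [-0.4  0.1  0.3] Tq [ 0.025 -0.033 -0.019] q7 1.210 gap 0.0007
[-0.105 -0.111  0.138 -0.001  0.006  0.009]
10 t6.7 p [0.575  0.0541 0.0805] yaw 160.10 F [0.4 0.8 0.2] Tq [-0.029 -0.002 -0.03 ] q7 1.040 gap 0.0003
    [ 0.249 -0.108 -0.016 -0.009 -0.016 -0.019]
50 t7.5 p [0.575  0.0541 0.0805] yaw 120.07 F [ 0.9 -0.5  0.8] Tq [-0.065  0.019 -0.001] q7 0.341 gap 0.0004
    [ 0.16  -0.245  0.279 -0.08   0.01   0.004]
90 t8.3 p [0.575  0.0541 0.0805] yaw 80.04 F [ 0.4  0.3 -0.6] Tq [-0.06   0.019  0.033] q7 -0.357 gap 0.0003
    [ 0.031 -0.175 -0.095 -0.1    0.073  0.017]
133 t9.1 p [0.575  0.0541 0.0805] yaw 37.03 F [-0.4  0.6 -0.7] Tq [-0.126  0.148  0.029] q7 -1.108 gap 0.0005
    [ 0.062 -0.008 -0.049 -0.083  0.132 -0.003]
```

The gap is about 0, so the jaws shut on nothing. I'll look before going on.

```bash
python3 - <<'E'
from h import *
cal=viewer.get_calibration("wrist"); im=viewer.get_image("wrist")[...,::-1]; cv2.imwrite("pics/w3.png",im)
print(manip.current_gripper_force(),manip.current_finger_gap())
C=np.load("fit.npy")[:2]
for z in (.066,.08,.098,.105): print(z,proj(cal,[*C,z]))
s=viewer.get_image("scene")[...,::-1]; cv2.imwrite("pics/s3.png",cv2.resize(s[130:270,250:430],None,fx=4,fy=4))
E
```

```text
0.0 0.00026715628618954196
0.066 [318.12811053 229.40104411]
0.08 [318.16153531 237.27637595]
0.098 [318.2114597  249.03923821]
0.105 [318.23341759 254.21281462]
```

View pics/w3.png

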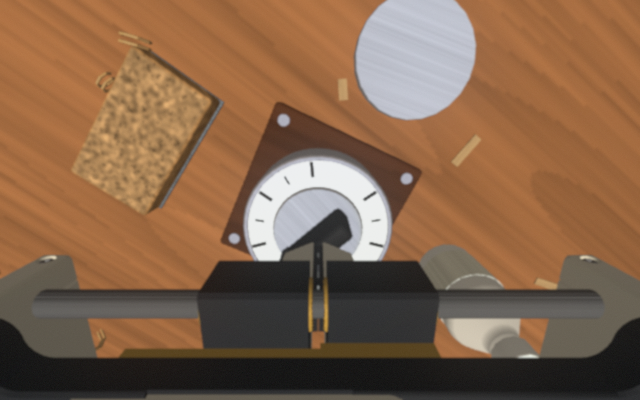

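View pics/s3.png

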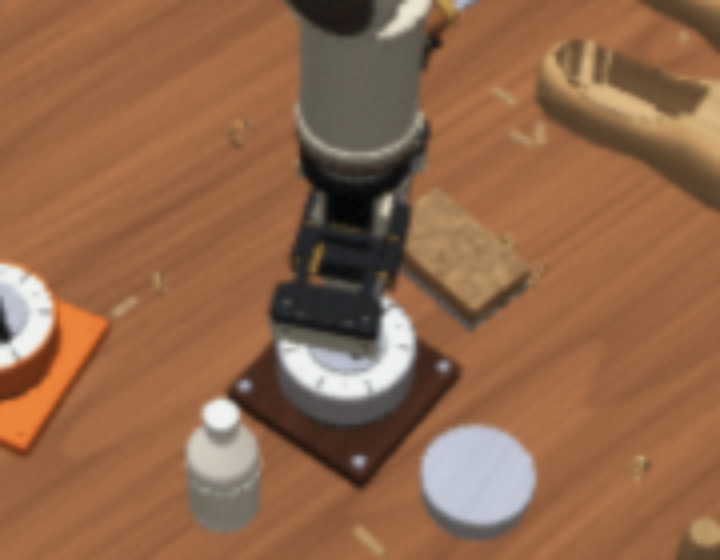

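The bar hasn't moved, and the fingertips seem to hang above it: in the image the tip corners are near row 245, where about 225 is expected. I'll check where the tips really are using the scene camera.

```bash
python3 - <<'E'
from h import *
cal=viewer.get_calibration("scene"); w=viewer.get_calibration("wrist")
p=manip.current_tool_pos(); Rt=R.from_quat(manip.current_tcp_rot())
print(p,np.round(Rt.as_matrix(),3))
a=cv2.imread("pics/s3.png"); b=cv2.imread("pics/w3.png")
for dz in (0,.015,.03,.045):
    for dx in (-.0095,.0095):
        P=Rt.apply([dx,0,-dz])+p
        print(dz,dx,"crop",np.round((proj(cal,P)-[250,130])*4),"wrist",np.round(proj(w,P)))
cr=b[195:315,240:400]
A=cv2.resize(a[200:440,220:460],(400,400)); B=cv2.resize(cr,(533,400),interpolation=cv2.INTER_CUBIC)
o=np.hstack([A,B[:,66:466]]); cv2.imwrite("pics/z.png",o)
E
```

```text
[0.57500728 0.054124   0.08047493] [[ 0.799  0.601 -0.   ]
 [ 0.601 -0.799  0.   ]
 [-0.    -0.    -1.   ]]
0 -0.0095 crop [329. 325.] wrist [318. 251.]
0 0.0095 crop [355. 330.] wrist [318. 224.]
0.015 -0.0095 crop [330. 313.] wrist [318. 262.]
0.015 0.0095 crop [355. 318.] wrist [318. 233.]
0.03 -0.0095 crop [330. 301.] wrist [319. 274.]
0.03 0.0095 crop [356. 306.] wrist [319. 244.]
0.045 -0.0095 crop [331. 289.] wrist [319. 289.]
0.045 0.0095 crop [357. 294.] wrist [319. 256.]
```

View pics/z.png

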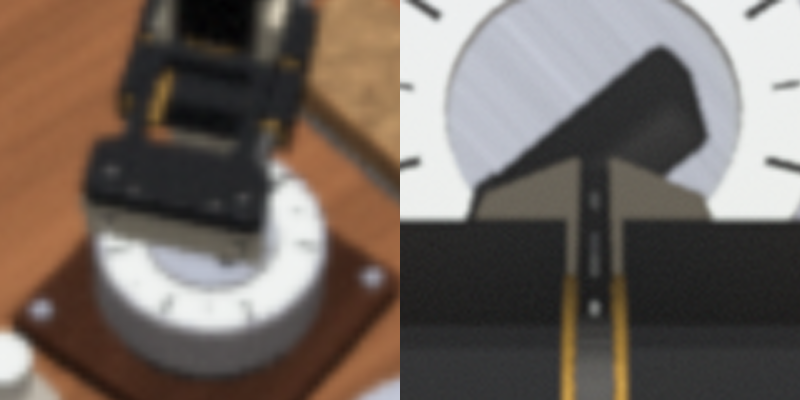

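The wrist view shows the shut tips occluding the bar from above. Their near edge is at row about 241, so the real tips are about 28 mm behind the reported TCP, and the jaws closed over the bar top. Nothing has moved. I'll open, go back to the bar yaw, descend in guarded steps about 25 mm further, and close.

```bash
python3 - <<'E'
from h import *
C=np.load("fit.npy"); th=C[3]; b=np.load("bias.npy")
effector.open_jaws()
manip.movej(list(np.load("q0.npy"))); 
for z in (.074,.068,.062,.056):
    manip.servo_line([C[0],C[1],z],ori(th),vel=.04); f=avg(5)-b
    print(z,np.round(f,2))
    if np.abs(f[:3]).max()>3: print("CONTACT"); break
else:
    effector.close(10); st("closed"); print(np.round(avg(20)-b,3),manip.current_gripper_force())
E
```

```text
0.074 [-0.16  0.02  0.24 -0.   -0.01  0.  ]
0.068 [-0.11 -0.03 -0.09 -0.02  0.01 -0.02]
0.062 [ 0.02 -0.26 -0.28  0.02 -0.01 -0.  ]
0.056 [-0.18 -0.01  0.05 -0.02  0.01 -0.01]
closed t15.3 p [0.5752 0.0545 0.056 ] yaw 169.87 F [ 0.2 -0.1  0.1] Tq [ 0.056 -0.061 -0.075] q7 1.206 gap 0.0120
[ 0.169  0.096  0.044  0.032  0.009 -0.02 ] 9.920157194137573
```

The gap is now 12.0 mm, so the bar is held. I'll firm up the grip and wind to just past 60.

```bash
python3 - <<'E'
from h import *
b=np.load("bias.npy")
effector.close(45); st("closed"); print(np.round(avg(20)-b,3))
q=np.array(manip.current_q()); np.save("q0.npy",q)
def go(d):
    t=q.copy(); t[6]-=np.radians(d); manip.movej(list(t))
for d in (5,45,90,132):
    go(d); st(d); print("   ",np.round(avg(15)-b,3))
E
```

```text
closed t15.7 p [0.5752 0.0545 0.056 ] yaw 169.88 F [-0.5 -0.3 -0.2] Tq [0.038 0.047 0.033] q7 1.206 gap 0.0111
[-0.034  0.224 -0.037  0.082  0.02  -0.018]
5 t16.1 p [0.5752 0.0545 0.056 ] yaw 165.01 F [-0.4  0.6  0.4] Tq [0.071 0.014 0.082] q7 1.121 gap 0.0115
    [0.025 0.174 0.091 0.062 0.017 0.023]
45 t17.0 p [0.5752 0.0546 0.056 ] yaw 125.04 F [0.7 0.2 0.3] Tq [-0.016  0.056  0.019] q7 0.424 gap 0.0115
    [-0.022 -0.034 -0.235  0.018 -0.004  0.03 ]
90 t17.9 p [0.5752 0.0546 0.056 ] yaw 80.02 F [-0.2 -0.1 -0.2] Tq [-0.013  0.01   0.024] q7 -0.362 gap 0.0115
    [ 0.113  0.146 -0.35  -0.023  0.031  0.027]
132 t18.7 p [0.5752 0.0545 0.056 ] yaw 38.03 F [ 0.4 -0.3 -0.3] Tq [-0.053  0.028  0.028] q7 -1.095 gap 0.0120
    [ 0.177  0.103 -0.344 -0.029  0.053  0.028]
```

```bash
python3 - <<'E'
from h import *
b=np.load("bias.npy"); q=np.load("q0.npy")
def go(d):
    t=q.copy(); t[6]-=np.radians(d); manip.movej(list(t))
d=136; step=1.5
L=[]
while d<173:
    go(d); n=12 if step>1 else 30
    T=(avg(n)-b)[5]; L.append((d,round(T,3)))
    if T>.215: break
    if T>.08: step=.5 if T<.19 else .3
    d+=step
print(L); manip.sleep(.5); T=avg(40)-b; print(np.round(T,3)); st(d); np.save("d.npy",d)
E
```

```text
[(136, np.float64(0.018)), (137.5, np.float64(0.039)), (139.0, np.float64(0.026)), (140.5, np.float64(0.037)), (142.0, np.float64(0.05)), (143.5, np.float64(0.053)), (145.0, np.float64(0.03)), (146.5, np.float64(0.04)), (148.0, np.float64(0.046)), (149.5, np.float64(0.044)), (151.0, np.float64(0.05)), (152.5, np.float64(0.038)), (154.0, np.float64(0.032)), (155.5, np.float64(0.044)), (157.0, np.float64(0.048)), (158.5, np.float64(0.029)), (160.0, np.float64(0.049)), (161.5, np.float64(0.046)), (163.0, np.float64(0.055)), (164.5, np.float64(0.117)), (165.0, np.float64(0.136)), (165.5, np.float64(0.157)), (166.0, np.float64(0.186)), (166.5, np.float64(0.206)), (166.8, np.float64(0.229))]
[ 0.345 -0.436 -0.261 -0.137  0.065  0.219]
166.8 t29.2 p [0.5752 0.0545 0.056 ] yaw 3.08 F [ 0.9 -0.3 -1.4] Tq [-0.129  0.081  0.241] q7 -1.705 gap 0.0118
```

The stop is firm at about 0.22–0.23 N m, 35 to 39° past 60. Now back to 45, adding 1° for the case spring, then release, rise and check.

```bash
python3 - <<'E'
from h import *
b=np.load("bias.npy"); q=np.load("q0.npy"); C=np.load("fit.npy")
th45=C[2]-np.radians(255)+2*np.pi; print(np.degrees(th45))
def go(d):
    t=q.copy(); t[6]-=np.radians(d); manip.movej(list(t))
for d in (160,100,169.88-np.degrees(th45)-1): go(d)
print(np.round(avg(20)-b,3)); st(d)
effector.open_jaws(); p=manip.current_tool_pos()
manip.servo_line([p[0],p[1],.17],vel=.1)
cal=viewer.get_calibration("wrist"); im=viewer.get_image("wrist")[...,::-1].copy(); st("up")
w=[[C[0]+a,C[1]+c,.066] for a,c in((.07,.07),(.07,-.07),(-.07,-.07),(-.07,.07))]
H=cv2.getPerspectiveTransform(np.float32([proj(cal,x) for x in w]),np.float32([[0,0],[560,0],[560,560],[0,560]]))
cv2.imwrite("pics/rect4.png",cv2.warpPerspective(im,H,(560,560),flags=cv2.INTER_CUBIC))
E
```

```text
116.97152464506027
[ 0.285 -0.088 -0.396 -0.073 -0.078 -0.015]
51.908475354939725 t31.4 p [0.5752 0.0546 0.056 ] yaw 117.90 F [ 0.6  0.5 -1.1] Tq [-0.124 -0.101 -0.083] q7 0.299 gap 0.0118
up t34.1 p [0.5746 0.0545 0.1691] yaw 117.98 F [-0.7 -0.3  0.3] Tq [-0.107 -0.013  0.011] q7 0.315 gap 0.0917
```

View pics/rect4.png

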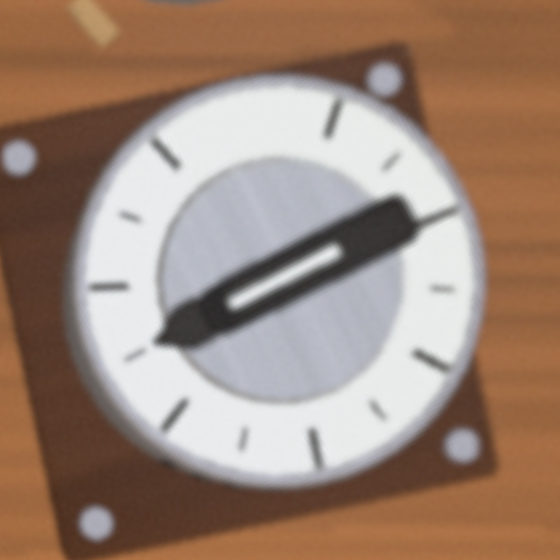

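The nose is at (153,342), essentially on the 45 tick at (134,356). I'll measure the white line's direction numerically.

```bash
python3 - <<'E'
from h import *
C=np.load("fit.npy"); th45=np.degrees(C[2])-255+360
for f,(x0,x1,y0,y1) in (("rect1",(275,330,225,362)),("rect4",(218,352,235,318))):
    g=cv2.imread(f"pics/{f}.png",0)
    d=(cv2.imread(f"pics/{f}.png").max(2)<95).astype(np.uint8)
    k=max(cv2.findContours(d*(np.hypot(*(np.mgrid[:560,:560]-280))<150).astype(np.uint8),0,2)[0],key=cv2.contourArea)
    m=np.zeros_like(g); cv2.drawContours(m,[cv2.convexHull(k)],-1,1,-1)
    box=np.zeros_like(g); box[y0:y1,x0:x1]=1
    m=((g>150)&(m>0)&(box>0)).astype(np.uint8)
    kk=max(cv2.findContours(m,0,2)[0],key=cv2.contourArea)
    vx,vy,_,_=cv2.fitLine(kk,cv2.DIST_L2,0,.01,.01).ravel()
    a=np.degrees(np.arctan2(-vx,-vy))%180; print(f,cv2.contourArea(kk),"line yaw",a,"min",((np.degrees(C[2])-a)%360-30)/5)
print(th45)
E
```

```text
rect1 1450.0 line yaw 168.2177 min 34.75076550030112
rect4 1432.5 line yaw 117.48657 min 44.89699047588706
116.9715246450603
```

```bash
python3 -c "
from bench import manip
print(manip.hand_in(),manip.current_clock())"
```

```text
the job is handed in; nothing more can be done
the job is handed in; nothing more can be done
```

I wound the timer past 60 to its stop, held it there at about 0.22–0.23 N m, turned it back to 45 (read as about 44.9 to 45.3 minutes from the camera), let go and handed the job in at roughly 34 s. The first grasp closed above the knob without touching anything, and I did not take a last look at the other things on the bench.

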